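Click the wide locating sleeve onto the sprung post of the drilling fixture

TASK

Get the cross-drilling fixture ready for the wide-bore pulleys: take the wider of the two aluminium sleeves off its dowel and slide it down over the fixture's sprung steel post, past the ball catch, until it clicks and sits home on the post's shoulder. Go by feel and gently: press only as hard as the catch needs, never with 20 N. Let go and leave it there, with the slim sleeve still on its dowel and the two pulleys where they are.

Things in the scene. Friction and masses are not known exactly. Their poses are not given: they have to be found in the camera images.
- wide_sleeve_mid (a point): Centre (on the axis, half-way up) of the wide aluminium sleeve to be fitted: a plain upright tube, 60 mm tall, 50 mm outside, through bore 28 mm, 0.15 to 0.3 kg; z is its axis, up. Its lower end has a tapered lead-in (34 mm wide at the mouth, 5 mm deep); a hidden groove for the balls runs round the bore 34 mm above the lower end. It waits right way up on a dowel.
- slim_sleeve_mid (a point): Centre (half-way up) of the slim sleeve on the other dowel, 96 mm from the wide one: same height and bore, only 38 mm outside. It stays there.
- fixture: The drilling fixture, fixed to the bench. Origin on the bench, straight below the axis of its upright post; z up, x towards its drill-bush block (63 mm high with its screws, its bush 74 mm from the axis). Steel base plate 172 x 116 mm, 14 mm thick; three rest buttons 45 mm from the axis, their tops 38 mm above the bench.
- ball (a joint): How far one of the two sprung balls, 34 mm above the shoulder, is pressed into the post, m: 0 fully out, 0.0015 to 0.0035 under the plain bore. The sleeve meets them with its lower end 35 mm above the shoulder; they give way at 6 to 13 N of push, drag up to 4 N for some 25 mm, then spring out into the groove (click), drawing the sleeve the last 4 mm down to the shoulder.
- pulley_a: Dark steel V-belt pulley, 80 mm diameter, 38 mm high, lying on the bench behind the parts box; origin at the centre of its underside. Stays where it is.
- pulley_b: A second pulley like it, further left. Stays where it is.
- stand_top (a point): Centre of the top face of the wooden stand, 18 mm above the bench: a fixed board 190 x 66 mm, long along its x, with two upright dowels at x = -48 and +48 mm, 23 mm thick and 34 mm tall, each carrying a sleeve (which one where varies).
- post_axis (a point): Point on the post's axis 53 mm above the bench, fixed to the plate: the shoulder's middle setting. The post is 26 mm thick, stands 58 mm above its shoulder (a flange of 36 mm on which the sleeve comes to rest), and tapers to 16 mm in its top 10 mm. Its height depends on how far its housing is screwed in and is NOT measured: shoulder 38 to 68 mm, tip 96 to 126 mm above the bench.
- nut_top (a point): Top of the hex lock nut round the post's threaded housing, on the axis, 23 mm above the bench. The post gives downward on a stiff spring in this housing: it starts to sink at 4 N and sinks 1 mm for every further 8 N, to a hard stop at 3.5 mm (32 N), and comes up again when let go. With the sleeve on the shoulder, a steady rise of force is this spring.

How it is judged:
By the outcome, as a careful person would: the job done as asked, in the order asked, and still so for the second after the job is handed in, with the robot touching nothing.
It also fails if it takes over 42 s, if anything falls off the work surface, if the arm or the gripper's body presses on something with over 40 N, if the wrist force passes 120 N, or if a joint passes its speed limit or range.

ROBOT

A 7-joint arm with a two-finger parallel gripper is mounted at the origin on the work surface; the furniture and walls round the work are solid. World frame = base frame: x ahead of the robot, y to its left, z up, the work surface at z = 0. Lengths are in mm, angles in rad, forces in N, time in s.
With the tool pointing down it reaches from about 400 to 875 mm from the base axis. Payload 4.4 kg.
Tool frame: the origin (TCP) lies where the fingers leave the gripper's body, on its centre line; the fingertips stand 73 mm ahead of it and the grasp point (between the pads) lies 54 mm ahead of it; z points along the fingers, y is the line along which they close (so a half turn about z gives the same grasp; the last joint's range is limited). The gripper opens to 85 mm and grips with 20 to 120 N. Pads are 22 mm wide; open, the fingers measure 114 mm over their backs; the gripper's body (76 mm by 85 mm) begins 54 mm behind the grasp point. The pads swing forward as they close: fully open they stand 13 mm farther back than shut.
Start: joints at [-1.217, 0.628, 0.038, 1.517, -0.027, 0.996, -0.02], TCP at [264.906, 593.584, 303.913] pointing down, gripper open.
Joint ranges: [-3.06, 3.06], [-0.37, 2.12], [-1.25, 1.32], [0.18, 2.47], [-1.1, 4.24], [0.23, 1.98], [-2.94, 2.94]. Speed limits (rad/s): [2.57, 2.57, 3.14, 3.14, 3.14, 3.14, 3.14].

INTERFACE

Orientations are given as [roll, pitch, yaw] about the fixed x, y, z axes, in that order (R = Rz(yaw) Ry(pitch) Rx(roll)).
In Python, from cell import ctrl gives the robot as it stands.
- The arm moves only by the tool send_rows, never from a script. Its argument "rows" is a list that holds one entry, the list of rows, each a list of 6 numbers: the shift along the tool's x, y, z in cm, then the turn, a rotation vector about the tool's x, y, z in rad. In form: [[[tx, ty, tz, wx, wy, wz], ...]]. A call has 1 to 10 rows; each row is the pose to reach, as a shift and turn from the pose commanded when the call began, along the tool's axes at that moment; what a row does not reach only later rows make up. A row lasts 1/10 s, in which the tool goes at most 50 mm and 8.59 degrees, less where a joint would pass 70% of its speed; a pose out of reach is approached as far as the arm can. A call with a gripper value outside its range is refused whole. "grip" is the closure in counts, from 0 (fully open) to 255 (shut), set as the call begins (left out, the last holds). The fingers move at their own pace and stop on an object; the grip force is fixed at half the most. Time passes only in rows, so rows that repeat a pose let the fingers close. It gives the time, the measured TCP pose, the force, the opening and the grip force at its end, in the units of the state.
- ctrl.read_state(): the state, without advancing time (a new reading comes with each control period).
- ctrl.get_image(name): name is "scene" or "side" or "wrist"; returns a dict with "pixels" (480x640x3 uint8, red, green, blue), "fx", "fy", "cx", "cy" (pixels), "extrinsics" (4x4, takes a point from camera to world coordinates); the wrist camera has in their place "mount" (4x4, takes a point from camera to tool coordinates, whose origin is the TCP and whose axes are the flange's). Camera axes: x right, y up, looking along -z (the intrinsics and any distortion apply to the point x, -y, -z); pixel columns grow to the right and rows downward; lengths in mm; the calibration is good to about 2 mm. A picture is of the moment at which its call begins: read the wrist's pose just before it. There is no depth.
- ctrl.finish_job(): hands the job in; it is judged then, once.
The state is a dict: "clock": time; "qpos": joint angles; "qd": joint speeds; "tau": joint torques, N m; "eef_pos": TCP position; "tool_rot": TCP orientation; "force": force on the tool from outside, world axes, zero at the start; "torque": the same for the moment, N m; "width": finger opening in mm; "gripper_force": force on a finger pad.
Only numpy, scipy, OpenCV 4.12 (cv2) and the standard library are available. Lean on these libraries where they do the work, as an engineer would, in place of code of your own. Each camera call takes 0.05 s, during which the arm holds its last target. There are 200 camera calls.

## Working session

There is one attempt and no reset: what is moved stays moved. The work goes in short steps, Python scripts to look and compute and a tool call to move; the robot and the scene stay as the last step left them, time stands still between calls to the robot, and variables do not carry over. Pictures are saved under pics/ and viewed, at most 10 in all, crops included, and the job is handed in when it is done.

Besides the shell and the picture viewer there is one more tool, called by a JSON object that holds its "name" and its "arguments". send_rows: Moves the arm, as the interface text tells. Its arguments: {"type":"object","properties":{"rows":{"type":"array","items":{"type":"array","items":{"type":"array","items":{"type":"number"}}}},"grip":{"type":"number"}},"required":["rows"]}

```bash
mkdir -p pics; cat > h.py <<'E'
import numpy as np, cv2
from cell import ctrl
from scipy.spatial.transform import Rotation as R
def snap(n,f):
    s=ctrl.read_state(); im=ctrl.get_image(n); cv2.imwrite('pics/'+f,im['pixels'][:,:,::-1])
    if n=='wrist':
        T=np.eye(4);T[:3,:3]=rot(s);T[:3,3]=s['eef_pos'];E=T@im['mount']
    else:E=im['extrinsics']
    np.savez('pics/'+f+'.npz',E=E,k=[im['fx'],im['fy'],im['cx'],im['cy']],d=np.array(im.get('distortion',[0]),dtype=object))
    print({k:(v if k!='pixels' else 0) for k,v in im.items()})
def rot(s):
    r=np.array(s['tool_rot'],float)
    return R.from_euler('xyz',r).as_matrix() if r.size==3 else r
def ray(f,u,v):
    z=np.load('pics/'+f+'.npz',allow_pickle=True);E=np.array(z['E'],float);fx,fy,cx,cy=z['k']
    d=E[:3,:3]@np.array([(u-cx)/fx,-(v-cy)/fy,-1]);return E[:3,3],d/np.linalg.norm(d)
def onz(f,u,v,zz):
    o,d=ray(f,u,v);return o+d*(zz-o[2])/d[2]
def proj(f,p):
    z=np.load('pics/'+f+'.npz',allow_pickle=True);E=np.array(z['E'],float);fx,fy,cx,cy=z['k']
    c=np.linalg.inv(E)@np.append(p,1);return cx+fx*c[0]/-c[2],cy-fy*c[1]/-c[2]
E
python3 - <<'E'
from h import *
print(ctrl.read_state())
snap('scene','s0.png');snap('side','d0.png');snap('wrist','w0.png')
E
```

```text
{'clock': 0.0, 'qpos': array([-1.2167737 ,  0.62936051,  0.03841334,  1.51837963, -0.02695881,
        0.99631378, -0.02001266]), 'qd': array([ 1.30025151e-03,  2.19148685e-04, -5.82520248e-05,  4.12294512e-04,
        8.51319677e-04,  8.86844176e-04,  7.22290590e-05]), 'tau': array([ 1.97196692e-03, -5.63390672e+01,  1.22642487e+00, -1.93451858e+01,
        1.08194549e-02,  1.00379463e-02,  8.90179876e-06]), 'eef_pos': array([264.70294077, 593.11502377, 302.97541416]), 'tool_rot': array([-3.13964918e+00,  4.45597592e-05,  2.72180270e+00]), 'force': array([-0.01930923,  0.02725663,  0.40440248]), 'torque': array([-0.01075442,  0.03372016, -0.02068163]), 'gripper_force': 0.0, 'width': 85.4603452272471}
{'pixels': 0, 'fx': 434.8840796180166, 'fy': 434.8840796180166, 'cx': 320.7979361735541, 'cy': 247.92889086703934, 'extrinsics': array([[ 8.50827411e-01,  3.17864129e-01, -4.18395879e-01,
         1.80605489e+02],
       [-5.25081234e-01,  5.43979629e-01, -6.54504286e-01,
        -5.60910876e+02],
       [ 1.95553998e-02,  7.76562012e-01,  6.29737269e-01,
         6.20193065e+02],
     
[... 318 characters left out ...]
1,  6.06165712e-01, -7.78286595e-01,
        -7.89481148e+02],
       [-9.85433877e-03,  7.87898644e-01,  6.15726091e-01,
         7.11983335e+02],
       [ 0.00000000e+00,  0.00000000e+00,  0.00000000e+00,
         1.00000000e+00]])}
{'pixels': 0, 'fx': 419.13554009020874, 'fy': 419.13554009020874, 'cx': 320.519388995811, 'cy': 243.6091271190461, 'mount': array([[-1.51400077e-04,  9.58981264e-01,  2.83469420e-01,
         7.21343399e+01],
       [ 9.99999988e-01,  1.57521197e-04,  1.20012082e-06,
         4.42025087e-01],
       [-4.35015491e-05,  2.83469417e-01, -9.58981276e-01,
        -7.00330866e+01],
       [ 0.00000000e+00,  0.00000000e+00,  0.00000000e+00,
         1.00000000e+00]])}
```

View pics/s0.png

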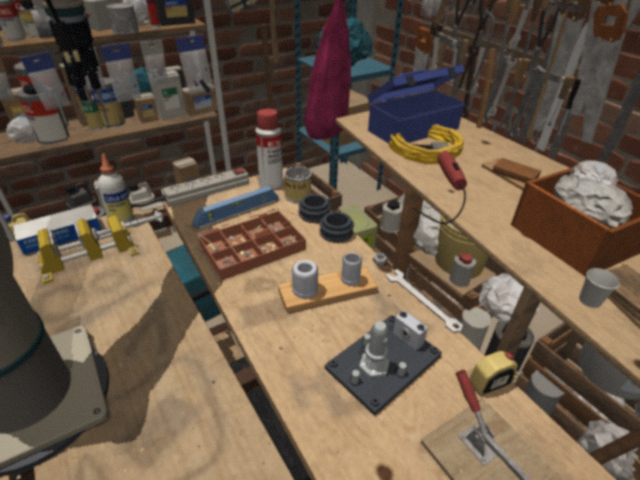

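View pics/d0.png

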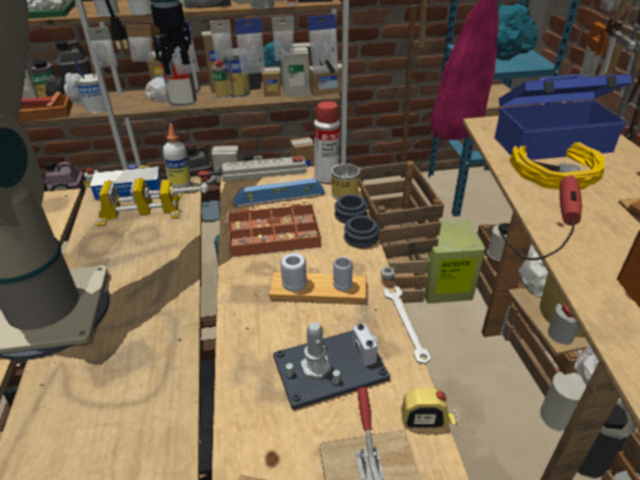

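Both views show the wide sleeve on the left dowel (scene ~305,278; side ~293,272), the slim sleeve to its right, and the post at scene ~376,345, side ~315,345. I'll enlarge these areas.

```bash
python3 - <<'E'
import cv2,numpy as np
a=cv2.imread('pics/s0.png');b=cv2.imread('pics/d0.png')
def c(i,x,y):return cv2.resize(i[y:y+100,x:x+130],None,fx=3,fy=3,interpolation=3)
cv2.imwrite('pics/c0.png',np.vstack([np.hstack([c(a,270,230),c(a,320,310)]),np.hstack([c(b,255,230),c(b,265,310)])]))
E
```

```text
(no output)
```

View pics/c0.png

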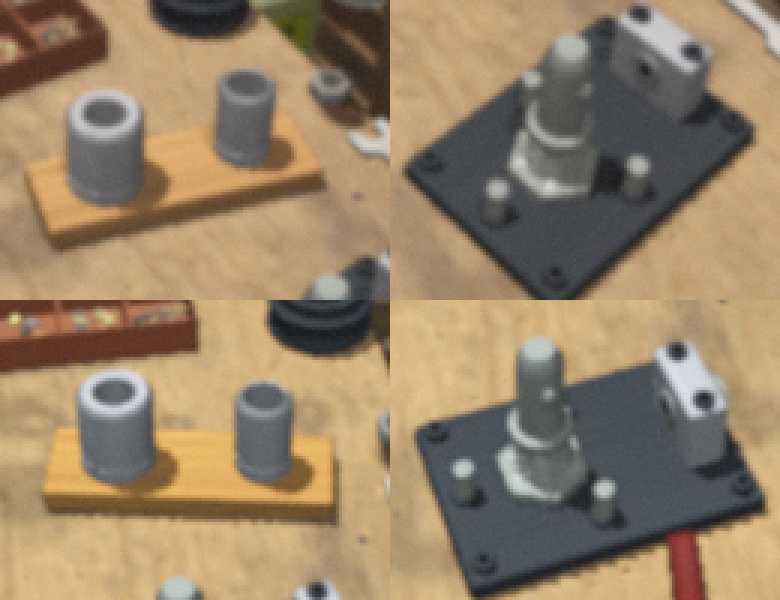

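```bash
python3 - <<'E'
from h import *
def tri(a,b):
    A=np.zeros((3,3));y=np.zeros(3)
    rs=[ray('s0.png',*a),ray('d0.png',*b)]
    for o,d in rs:
        P=np.eye(3)-np.outer(d,d);A+=P;y+=P@o
    p=np.linalg.solve(A,y);return p.round(1),[np.round(np.linalg.norm(np.cross(p-o,d)),1) for o,d in rs]
S=lambda x,y,X,Y:(x/3+X,y/3+Y)
print('wide',tri(S(105,113,270,230),S(115,90,255,230)),onz('s0.png',*S(105,113,270,230),78),onz('d0.png',*S(115,90,255,230),78))
print('slim',tri(S(245,84,270,230),S(264,94,255,230)),onz('s0.png',*S(245,84,270,230),78),onz('d0.png',*S(264,94,255,230),78))
print('tip',tri(S(181,45,320,310),S(150,46,265,310)))
print('flange',tri(S(168,128,320,310),S(151,126,265,310)))
for n,a,b in[('screwL',(39,160),(45,132)),('screwF',(165,275),(95,262)),('screwR',(344,120),(352,184)),('block1',(251,14),(289,51)),('block2',(302,52),(315,100))]:
    print(n,tri(S(*a,320,310),S(*b,265,310)))
s=ctrl.read_state();print(rot(s))
E
```

```text
wide (array([485.9, -29.8,  75.5]), [np.float64(0.1), np.float64(0.1)]) [484.45624484 -32.40378819  78.        ] [485.73958763 -32.61947667  78.        ]
slim (array([579.7, -48.9,  73.6]), [np.float64(0.5), np.float64(0.5)]) [576.07482884 -53.69664023  78.        ] [578.88667394 -53.24299025  78.        ]
tip (array([ 496.9, -239.6,  114.2]), [np.float64(0.4), np.float64(0.4)])
flange (array([ 495.8, -240.7,   50.5]), [np.float64(0.6), np.float64(0.6)])
screwL (array([ 439.6, -202.5,   14.2]), [np.float64(1.0), np.float64(1.0)])
screwF (array([ 457.1, -294.9,   14.1]), [np.float64(0.7), np.float64(0.7)])
screwR (array([ 603.7, -270.5,   16.7]), [np.float64(0.8), np.float64(0.8)])
block1 (array([ 580.7, -206.6,   59.2]), [np.float64(0.3), np.float64(0.3)])
block2 (array([ 587.2, -243.2,   58.3]), [np.float64(0.6), np.float64(0.6)])
[[-9.13160682e-01  4.07599342e-01 -5.87363942e-04]
 [ 4.07599765e-01  9.13159771e-01 -1.29003953e-03]
 [ 1.05378575e-05 -1.41742279e-03 -9.99998995e-01]]
```

```bash
cat >> h.py <<'E'
def mv(p,yaw=None,c=None):
    "shift (cm) in tool axes and turn to reach TCP p with yaw (pointing down)"
    s=ctrl.read_state();M=rot(s);t=M.T@(np.array(p)-s['eef_pos'])/10
    w=np.zeros(3) if yaw is None else R.from_matrix(M.T@R.from_euler('xyz',[np.pi,0,yaw]).as_matrix()).as_rotvec()
    print('shift',t.round(2),'turn',w.round(4),'pos',s['eef_pos'].round(1),'rpy',s['tool_rot'].round(4),'t',round(s['clock'],2),'F',s['force'].round(2))
E
python3 - <<'E'
from h import *
b=onz('s0.png',270,187,0);print(b)
for h in(150,200,250):print(proj('s0.png',b+[0,0,h]))
# tool y should lie along (0.2,0.98)
x=np.array([-0.98,0.2]);print(np.arctan2(.2,-.98))
mv([486,-31,250],np.arctan2(.2,-.98))
mv([500,-32,250],np.arctan2(.2,-.98))
E
```

```text
[611.52935548 377.93468809   0.        ]
(np.float64(266.7707036319911), np.float64(135.2868021977439))
(np.float64(265.56629754378224), np.float64(115.99972440246839))
(np.float64(264.2881041507903), np.float64(95.53103394217237))
2.9402755452151523
shift [-45.65 -47.98   5.39] turn [-1.400e-03 -2.000e-04 -2.185e-01] pos [264.7 593.3 303.2] rpy [-3.1402 -0.      2.7218] t 0.15 F [-0.11  0.16 -0.04]
shift [-46.97 -47.5    5.39] turn [-1.400e-03 -2.000e-04 -2.185e-01] pos [264.7 593.3 303.2] rpy [-3.1402 -0.      2.7218] t 0.15 F [-0.11  0.16 -0.04]
```

{"name": "send_rows", "arguments": {"rows": [[[-1, -1, 0, 0, 0, 0], [-4, -4, 0, 0, 0, -0.02], [-7.5, -7.5, 0.5, 0, 0, -0.04], [-11, -11, 1, 0, 0, -0.06], [-14.5, -14.5, 1.5, 0, 0, -0.08], [-18, -18, 2, 0, 0, -0.1], [-21.5, -21.5, 2.5, 0, 0, -0.12], [-25, -25.5, 3, 0, 0, -0.14], [-28.5, -29.5, 3.5, 0, 0, -0.16], [-32, -33, 4, 0, 0, -0.18]]]}}

```text
clock: 1.15
eef_pos: [419.9, 164.9, 264.6]
tool_rot: [-3.141, 0.0, 2.902]
force: [0.9, 0.4, -0.5]
width: 85.3
gripper_force: 0.0
```

```bash
python3 - <<'E'
from h import *
mv([488,-32,250],2.94)
E
```

```text
shift [-11.28 -17.51   1.47] turn [-0.0005  0.     -0.0377] pos [419.9 164.9 264.6] rpy [-3.1411e+00  1.0000e-04  2.9023e+00] t 1.15 F [ 0.87  0.45 -0.48]
```

{"name": "send_rows", "arguments": {"rows": [[[-3, -4, 0.3, 0, 0, -0.01], [-6, -8.5, 0.6, 0, 0, -0.02], [-9, -12.5, 1, 0, 0, -0.03], [-10.5, -16, 1.3, 0, 0, -0.0377], [-11, -17.2, 1.5, 0, 0, -0.0377], [-11, -17.2, 1.5, 0, 0, -0.0377]]]}}

```text
clock: 1.75
eef_pos: [485.5, -28.3, 249.3]
tool_rot: [-3.14, -0.001, 2.934]
force: [0.0, 0.4, -0.2]
width: 85.2
gripper_force: 0.0
```

```bash
python3 - <<'E'
from h import *
mv([486,-32,114],2.94)
snap('wrist','w1.png')
for p in([486,-31,78],[579,-52,78]):print(proj('w1.png',p))
E
```

```text
shift [-0.13 -0.34 13.53] turn [-0.0012 -0.0009 -0.0061] pos [485.5 -28.3 249.3] rpy [-3.1404e+00 -9.0000e-04  2.9339e+00] t 1.75 F [ 0.01  0.41 -0.16]
{'pixels': 0, 'fx': 419.13554009020874, 'fy': 419.13554009020874, 'cx': 320.519388995811, 'cy': 243.6091271190461, 'mount': array([[-1.51709822e-04,  9.58973715e-01,  2.83494958e-01,
         7.20445484e+01],
       [ 9.99999967e-01,  2.03851800e-04, -1.54424970e-04,
         3.96217109e-01],
       [-2.05880445e-04,  2.83494926e-01, -9.58973714e-01,
        -7.00328171e+01],
       [ 0.00000000e+00,  0.00000000e+00,  0.00000000e+00,
         1.00000000e+00]])}
(np.float64(315.86466858128887), np.float64(246.58539692504297))
(np.float64(314.2743449496115), np.float64(383.6012209760826))
```

View pics/w1.png

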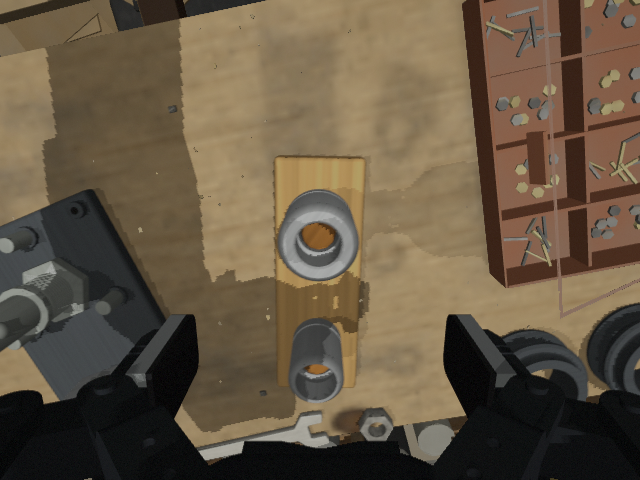

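The wide sleeve's top rim is centred at about (318,241), and the slim one at about (315,376). The stand runs vertically in view, so the finger direction is right. The post is at left.

```bash
python3 - <<'E'
from h import *
a=onz('w1.png',318,241,78);b=onz('w1.png',315,376,78);print(a,b,b-a,np.hypot(*(b-a)[:2]))
mv([*a[:2],114],2.94)
E
```

```text
[482.84403272 -29.01531156  78.        ] [573.40976931 -50.30508286  78.        ] [ 90.56573659 -21.2897713    0.        ] 93.03443989313158
shift [ 0.18 -0.37 13.55] turn [ 0.0002 -0.0011 -0.0026] pos [485.5 -25.8 249.4] rpy [ 3.1414e+00 -1.1000e-03  2.9374e+00] t 1.8 F [0.11 0.56 0.02]
```

{"name": "send_rows", "arguments": {"rows": [[[0, 0, 2, 0, 0, 0], [0, 0, 4.5, 0, 0, 0], [0, 0, 6.5, 0, 0, 0], [0, 0, 7.5, 0, 0, 0], [0, 0, 7.5, 0, 0, 0]]]}}

```text
clock: 2.3
eef_pos: [485.4, -23.5, 173.7]
tool_rot: [3.141, -0.003, 2.942]
force: [-0.9, 0.4, -1.4]
width: 85.5
gripper_force: 0.0
```

```bash
python3 - <<'E'
from h import *
mv([482.8,-29,114],2.94)
E
```

```text
shift [ 0.13 -0.59  5.97] turn [ 0.0003 -0.0028  0.0024] pos [485.4 -23.5 173.7] rpy [ 3.1413e+00 -2.8000e-03  2.9424e+00] t 2.3 F [-0.88  0.39 -1.38]
```

{"name": "send_rows", "arguments": {"rows": [[[0.1, -0.4, 0, 0, 0, 0], [0.1, -0.6, 0.5, 0, -0.003, 0], [0.1, -0.6, 1.5, 0, -0.003, 0], [0.1, -0.6, 3, 0, -0.003, 0], [0.1, -0.6, 4.5, 0, -0.003, 0], [0.1, -0.6, 5.6, 0, -0.003, 0], [0.1, -0.6, 5.8, 0, -0.003, 0], [0.1, -0.6, 5.8, 0, -0.003, 0]]]}}

```text
clock: 3.1
eef_pos: [484.0, -31.0, 116.2]
tool_rot: [-3.141, 0.002, 2.939]
force: [0.0, -0.1, -0.5]
width: 85.1
gripper_force: 0.0
```

```bash
python3 - <<'E'
from h import *
mv([482.8,-29,114],2.94)
snap('wrist','w2.png')
E
```

```text
shift [0.16 0.17 0.22] turn [-0.0001  0.0023 -0.0006] pos [484.  -31.  116.2] rpy [-3.1415e+00  2.3000e-03  2.9394e+00] t 3.1 F [ 0.01 -0.08 -0.49]
{'pixels': 0, 'fx': 419.13554009020874, 'fy': 419.13554009020874, 'cx': 320.519388995811, 'cy': 243.6091271190461, 'mount': array([[-1.53187347e-04,  9.58973343e-01,  2.83496216e-01,
         7.20424754e+01],
       [ 9.99999966e-01,  2.06300943e-04, -1.57496858e-04,
         3.94790590e-01],
       [-2.09520825e-04,  2.83496182e-01, -9.58973342e-01,
        -7.00313936e+01],
       [ 0.00000000e+00,  0.00000000e+00,  0.00000000e+00,
         1.00000000e+00]])}
```

View pics/w2.png

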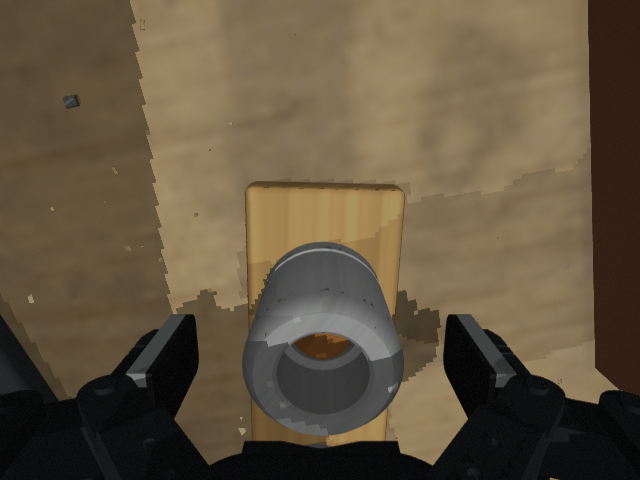

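The rim and bore are centred at about (323,373), with a finger on either side.

```bash
python3 - <<'E'
from h import *
a=onz('w2.png',323,373,78);print(a)
s=ctrl.read_state();print(rot(s).T@(a-s['eef_pos']))
mv([*a[:2],113],2.94)
E
```

```text
[484.25793511 -29.92347462  78.        ]
[ 0.36683776  1.0870113  38.63396183]
shift [0.03 0.11 0.36] turn [ 0.0001  0.0032 -0.0007] pos [484.3 -31.  116.6] rpy [3.1415 0.0032 2.9393] t 3.15 F [-0.17 -0.27  0.07]
```

{"name": "send_rows", "arguments": {"rows": [[[0, 0.1, 0.2, 0, 0, 0], [0, 0.1, 0.2, 0, 0, 0], [0, 0.1, 0.2, 0, 0, 0], [0, 0.1, 0.2, 0, 0, 0], [0, 0.1, 0.2, 0, 0, 0], [0, 0.1, 0.2, 0, 0, 0], [0, 0.1, 0.2, 0, 0, 0], [0, 0.1, 0.2, 0, 0, 0]]], "grip": 255}}

```text
clock: 3.95
eef_pos: [484.6, -29.8, 115.2]
tool_rot: [3.141, 0.004, 2.94]
force: [-0.8, 0.1, 6.3]
width: 48.8
gripper_force: 61.0
```

```bash
python3 - <<'E'
from h import *
mv([496.5,-240,210],2.94);print(ctrl.read_state()['width'],ctrl.read_state()['gripper_force'])
E
```

```text
shift [ -5.41 -20.35  -9.47] turn [ 0.0004  0.0039 -0.0003] pos [484.6 -29.8 115.2] rpy [3.1412 0.0039 2.9397] t 3.95 F [-0.76  0.13  6.27]
48.78768361284601 60.97811218156771
```

{"name": "send_rows", "arguments": {"rows": [[[0, 0, -0.5, 0, 0, 0], [0, 0, -1.5, 0, 0, 0], [0, 0, -3, 0, 0, 0], [0, 0, -5, 0, 0, 0], [0, 0, -7.5, 0, 0, 0], [0, 0, -10, 0, 0, 0], [0, 0, -11.5, 0, 0, 0], [0, 0, -12, 0, 0, 0], [0, 0, -12, 0, 0, 0]]]}}

```text
clock: 4.85
eef_pos: [484.1, -30.1, 235.3]
tool_rot: [3.141, 0.004, 2.939]
force: [-0.7, -0.2, -2.3]
width: 48.7
gripper_force: 62.3
```

```bash
python3 - <<'E'
from h import *
mv([496.5,-240,236],2.94)
E
```

```text
shift [ -5.43 -20.32  -0.05] turn [ 0.0002  0.0044 -0.0007] pos [484.1 -30.1 235.3] rpy [3.1414 0.0044 2.9393] t 4.85 F [-0.73 -0.19 -2.34]
```

{"name": "send_rows", "arguments": {"rows": [[[-1, -2, 0, 0, 0, 0], [-3, -5, 0, 0, 0.004, 0], [-5, -8.5, 0, 0, 0.004, 0], [-7, -12, 0, 0, 0.004, 0], [-9, -15.5, 0, 0, 0.004, 0], [-10.5, -18.5, 0, 0, 0.004, 0], [-11.3, -20, 0, 0, 0.004, 0], [-11.5, -20.3, 0, 0, 0.004, 0], [-11.5, -20.3, 0, 0, 0.004, 0], [-11.5, -20.3, 0, 0, 0.004, 0]]]}}

```text
clock: 5.85
eef_pos: [555.5, -249.8, 234.1]
tool_rot: [3.14, -0.003, 2.941]
force: [0.3, -0.2, -1.4]
width: 48.2
gripper_force: 62.3
```

```bash
python3 - <<'E'
from h import *
mv([496.5,-240,236],2.94)
snap('wrist','w3.png')
print(proj('w3.png',[496.5,-240,112]))
E
```

```text
shift [ 5.98 -0.21 -0.17] turn [ 0.0016 -0.0031  0.0014] pos [ 555.5 -249.8  234.1] rpy [ 3.1400e+00 -3.1000e-03  2.9414e+00] t 5.85 F [ 0.32 -0.16 -1.39]
{'pixels': 0, 'fx': 419.13554009020874, 'fy': 419.13554009020874, 'cx': 320.519388995811, 'cy': 243.6091271190461, 'mount': array([[-1.53342239e-04,  9.58973147e-01,  2.83496877e-01,
         7.20414898e+01],
       [ 9.99999966e-01,  2.07110373e-04, -1.59688010e-04,
         3.94085627e-01],
       [-2.11851657e-04,  2.83496842e-01, -9.58973146e-01,
        -7.00323408e+01],
       [ 0.00000000e+00,  0.00000000e+00,  0.00000000e+00,
         1.00000000e+00]])}
(np.float64(314.4472500359763), np.float64(148.9872468517662))
```

View pics/w3.png

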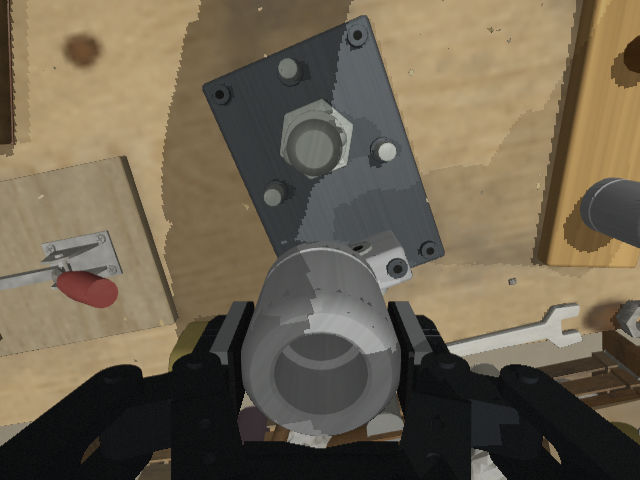

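```bash
python3 - <<'E'
import cv2,numpy as np
a=cv2.imread('pics/w3.png')
c=lambda x,y,w,h,f:cv2.resize(a[y:y+h,x:x+w],None,fx=f,fy=f,interpolation=2)
A=cv2.convertScaleAbs(c(270,90,100,100,4),alpha=1.4)
B=c(230,230,190,210,2);B=cv2.copyMakeBorder(B,0,0,0,0,0)
o=np.zeros((420,780,3),np.uint8);o[:400,:400]=A;o[:420,400:780]=B
cv2.imwrite('pics/c3.png',o)
E
```

```text
(no output)
```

View pics/c3.png

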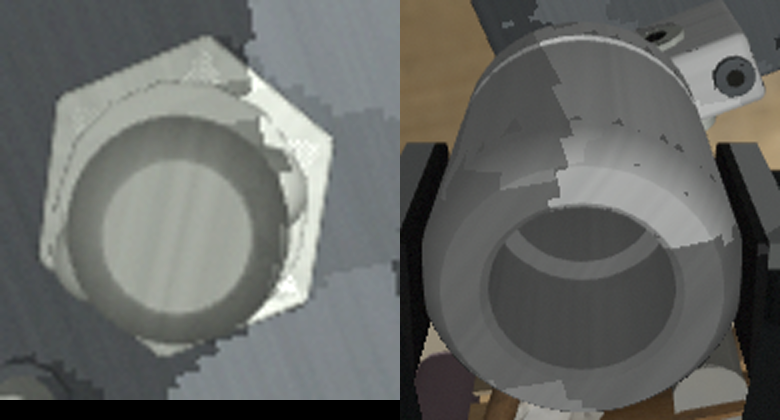

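The post tip face is centred at (314.5,148.8), and the held sleeve's bore at (321.5,373.7).

```bash
python3 - <<'E'
from h import *
z=np.load('pics/w3.png.npz',allow_pickle=True);fx,fy,cx,cy=z['k']
m=np.array(ctrl.get_image('wrist')['mount'])
def tool(u,v,zt):
    d=m[:3,:3]@[(u-cx)/fx,-(v-cy)/fy,-1];return m[:3,3]+d*(zt-m[2,3])/d[2]
s=tool(321.5,373.7,37.2);print('sleeve',s)
for tz in(111,115,120):
    p=tool(314.5,148.8,234.1-tz);print(tz,p,'shift',(p-s)[:2],onz('w3.png',314.5,148.8,tz))
mv([496.5,-240,236],2.94)
E
```

```text
sleeve [ 0.49300363  0.69379241 37.2       ]
111 [ 59.47417523  -2.27801685 123.1       ] shift [58.9811716  -2.97180926] [ 496.48261871 -239.98444663  111.        ]
115 [ 59.7344557  -2.2226767 119.1      ] shift [59.24145207 -2.91646912] [ 496.24944874 -239.88726494  115.        ]
120 [ 60.05980629  -2.15350152 114.1       ] shift [59.56680266 -2.84729393] [ 495.95798629 -239.76578784  120.        ]
shift [ 6.01 -0.2  -0.12] turn [ 0.0011 -0.002   0.0018] pos [ 555.8 -250.   234.7] rpy [ 3.1405e+00 -2.0000e-03  2.9418e+00] t 5.95 F [-0.18 -0.17 -0.91]
```

{"name": "send_rows", "arguments": {"rows": [[[1, -0.1, 0, 0, -0.002, 0], [2.5, -0.2, 0, 0, -0.002, 0], [4, -0.3, 0, 0, -0.002, 0], [5.2, -0.3, 0, 0, -0.002, 0], [5.8, -0.3, 0, 0, -0.002, 0], [5.9, -0.3, 0, 0, -0.002, 0], [5.9, -0.3, 0, 0, -0.002, 0], [5.9, -0.3, 0, 0, -0.002, 0], [5.9, -0.3, 0, 0, -0.002, 0]]]}}

```text
clock: 6.85
eef_pos: [498.1, -243.0, 234.9]
tool_rot: [3.142, 0.001, 2.94]
force: [0.1, -0.1, -1.4]
width: 48.3
gripper_force: 62.3
```

```bash
python3 - <<'E'
from h import *
mv([496.6,-240.7,220],2.94)
E
```

```text
shift [0.19 0.2  1.49] turn [ 0.      0.0015 -0.0003] pos [ 498.1 -243.   234.9] rpy [3.1416e+00 1.5000e-03 2.9397e+00] t 6.85 F [ 0.11 -0.08 -1.44]
```

{"name": "send_rows", "arguments": {"rows": [[[0.2, 0.2, 0.3, 0, 0.001, 0], [0.2, 0.2, 0.7, 0, 0.001, 0], [0.2, 0.2, 1, 0, 0.001, 0], [0.2, 0.2, 1, 0, 0.001, 0], [0.2, 0.2, 1, 0, 0.001, 0]]]}}

```text
clock: 7.35
eef_pos: [496.0, -240.7, 224.7]
tool_rot: [3.142, -0.0, 2.939]
force: [0.2, 0.4, -2.8]
width: 48.8
gripper_force: 62.3
```

```bash
python3 - <<'E'
from h import *
mv([496.6,-240.7,210],2.94)
snap('wrist','w4.png')
mv([496.6,-240.7,210],2.94)
E
```

```text
shift [-0.06  0.01  1.47] turn [ 0.     -0.0003 -0.0006] pos [ 496.  -240.7  224.7] rpy [ 3.1416e+00 -3.0000e-04  2.9394e+00] t 7.35 F [ 0.17  0.35 -2.76]
{'pixels': 0, 'fx': 419.13554009020874, 'fy': 419.13554009020874, 'cx': 320.519388995811, 'cy': 243.6091271190461, 'mount': array([[-1.52757609e-04,  9.58973332e-01,  2.83496252e-01,
         7.20422710e+01],
       [ 9.99999966e-01,  2.06015334e-04, -1.58046560e-04,
         3.94544100e-01],
       [-2.09967011e-04,  2.83496218e-01, -9.58973331e-01,
        -7.00321892e+01],
       [ 0.00000000e+00,  0.00000000e+00,  0.00000000e+00,
         1.00000000e+00]])}
shift [-0.06  0.01  1.49] turn [-0.     -0.0001 -0.0006] pos [ 496.  -240.7  224.9] rpy [-3.1416e+00 -1.0000e-04  2.9394e+00] t 7.4 F [ 0.45  0.36 -2.03]
```

View pics/w4.png

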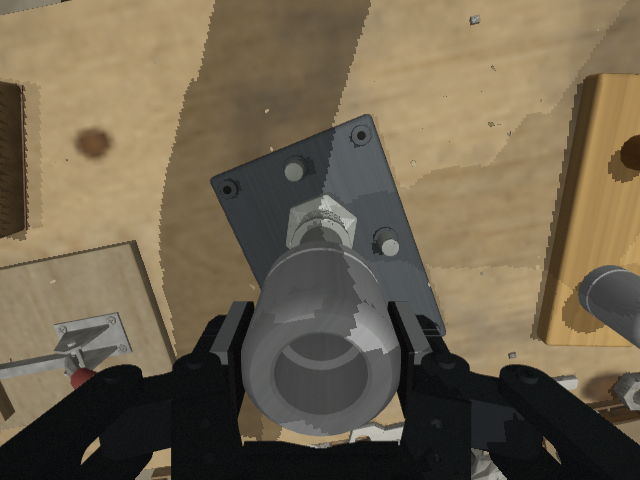

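{"name": "send_rows", "arguments": {"rows": [[[-0.05, 0, 0.4, 0, 0, 0], [-0.05, 0, 0.8, 0, 0, 0], [-0.05, 0, 1.2, 0, 0, 0], [-0.05, 0, 1.5, 0, 0, 0], [-0.05, 0, 1.5, 0, 0, 0]]]}}

```text
clock: 7.9
eef_pos: [496.1, -240.6, 209.3]
tool_rot: [3.141, -0.001, 2.939]
force: [0.3, -0.2, -0.9]
width: 48.0
gripper_force: 62.3
```

{"name": "send_rows", "arguments": {"rows": [[[-0.05, 0, 0.2, 0, 0, 0], [-0.05, 0, 0.4, 0, 0, 0], [-0.05, 0, 0.6, 0, 0, 0], [-0.05, 0, 0.6, 0, 0, 0]]]}}

```text
clock: 8.3
eef_pos: [496.8, -240.8, 203.6]
tool_rot: [3.141, -0.001, 2.939]
force: [0.2, -0.0, -1.1]
width: 48.6
gripper_force: 62.3
```

{"name": "send_rows", "arguments": {"rows": [[[0, 0, 0.2, 0, 0, 0], [0, 0, 0.4, 0, 0, 0], [0, 0, 0.5, 0, 0, 0], [0, 0, 0.5, 0, 0, 0]]]}}

```text
clock: 8.7
eef_pos: [496.9, -240.8, 198.7]
tool_rot: [3.142, -0.0, 2.939]
force: [1.3, 0.2, -1.5]
width: 48.7
gripper_force: 62.3
```

{"name": "send_rows", "arguments": {"rows": [[[0, 0, 0.1, 0, 0, 0], [0, 0, 0.2, 0, 0, 0], [0, 0, 0.3, 0, 0, 0], [0, 0, 0.4, 0, 0, 0], [0, 0, 0.4, 0, 0, 0]]]}}

```text
clock: 9.2
eef_pos: [496.7, -240.8, 194.7]
tool_rot: [3.142, -0.001, 2.939]
force: [-0.8, 0.8, -2.8]
width: 48.4
gripper_force: 62.4
```

{"name": "send_rows", "arguments": {"rows": [[[0, 0, 0.1, 0, 0, 0], [0, 0, 0.2, 0, 0, 0], [0, 0, 0.3, 0, 0, 0], [0, 0, 0.4, 0, 0, 0], [0, 0, 0.4, 0, 0, 0]]]}}

```text
clock: 9.7
eef_pos: [496.7, -240.8, 190.7]
tool_rot: [3.142, -0.001, 2.939]
force: [-1.6, 0.4, -1.3]
width: 48.3
gripper_force: 62.4
```

{"name": "send_rows", "arguments": {"rows": [[[0, 0, 0.1, 0, 0, 0], [0, 0, 0.2, 0, 0, 0], [0, 0, 0.3, 0, 0, 0], [0, 0, 0.3, 0, 0, 0]]]}}

```text
clock: 10.1
eef_pos: [496.9, -240.7, 188.3]
tool_rot: [3.141, -0.0, 2.94]
force: [-2.6, 1.6, 5.0]
width: 48.5
gripper_force: 63.1
```

{"name": "send_rows", "arguments": {"rows": [[[0, 0, 0.1, 0, 0, 0], [0, 0, 0.2, 0, 0, 0], [0, 0, 0.2, 0, 0, 0]]]}}

```text
clock: 10.4
eef_pos: [496.8, -240.8, 186.3]
tool_rot: [-3.142, -0.0, 2.94]
force: [-3.2, 2.2, 4.6]
width: 48.9
gripper_force: 63.0
```

{"name": "send_rows", "arguments": {"rows": [[[0, 0, 0.1, 0, 0, 0], [0, 0, 0.2, 0, 0, 0], [0, 0, 0.2, 0, 0, 0]]]}}

```text
clock: 10.7
eef_pos: [496.8, -240.8, 184.0]
tool_rot: [3.142, -0.0, 2.94]
force: [-3.0, 1.7, 1.4]
width: 48.2
gripper_force: 62.7
```

{"name": "send_rows", "arguments": {"rows": [[[0, 0, 0.1, 0, 0, 0], [0, 0, 0.2, 0, 0, 0], [0, 0, 0.2, 0, 0, 0]]]}}

```text
clock: 11.0
eef_pos: [496.7, -240.7, 181.4]
tool_rot: [3.141, -0.001, 2.94]
force: [-1.9, 1.8, -2.4]
width: 48.3
gripper_force: 62.3
```

{"name": "send_rows", "arguments": {"rows": [[[0, 0, 0.15, 0, 0, 0], [0, 0, 0.3, 0, 0, 0], [0, 0, 0.4, 0, 0, 0], [0, 0, 0.4, 0, 0, 0]]]}}

```text
clock: 11.4
eef_pos: [496.7, -240.8, 177.5]
tool_rot: [3.141, -0.001, 2.939]
force: [-2.8, 2.0, -0.9]
width: 48.5
gripper_force: 62.4
```

{"name": "send_rows", "arguments": {"rows": [[[0, 0, 0.15, 0, 0, 0], [0, 0, 0.3, 0, 0, 0], [0, 0, 0.4, 0, 0, 0], [0, 0, 0.4, 0, 0, 0]]]}}

```text
clock: 11.8
eef_pos: [496.7, -240.8, 173.5]
tool_rot: [3.141, -0.001, 2.94]
force: [-2.9, 2.1, -1.7]
width: 48.7
gripper_force: 62.3
```

{"name": "send_rows", "arguments": {"rows": [[[0, 0, 0.15, 0, 0, 0], [0, 0, 0.3, 0, 0, 0], [0, 0, 0.45, 0, 0, 0], [0, 0, 0.6, 0, 0, 0], [0, 0, 0.6, 0, 0, 0]]]}}

```text
clock: 12.3
eef_pos: [496.8, -240.7, 167.5]
tool_rot: [3.141, -0.001, 2.94]
force: [-2.7, 1.5, -3.2]
width: 49.0
gripper_force: 62.3
```

{"name": "send_rows", "arguments": {"rows": [[[0, 0, 0.1, 0, 0, 0], [0, 0, 0.2, 0, 0, 0], [0, 0, 0.3, 0, 0, 0], [0, 0, 0.3, 0, 0, 0]]]}}

```text
clock: 12.7
eef_pos: [496.7, -240.7, 164.7]
tool_rot: [3.141, -0.001, 2.94]
force: [-4.6, 1.5, -1.3]
width: 48.5
gripper_force: 62.5
```

{"name": "send_rows", "arguments": {"rows": [[[0.05, 0.02, 0.1, 0, 0, 0], [0.05, 0.02, 0.2, 0, 0, 0], [0.05, 0.02, 0.3, 0, 0, 0], [0.05, 0.02, 0.3, 0, 0, 0]]]}}

```text
clock: 13.1
eef_pos: [496.6, -240.6, 161.7]
tool_rot: [-3.142, 0.0, 2.94]
force: [-3.7, 1.0, -1.6]
width: 48.6
gripper_force: 62.7
```

{"name": "send_rows", "arguments": {"rows": [[[0, 0, 0.1, 0, 0, 0], [0, 0, 0.2, 0, 0, 0], [0, 0, 0.2, 0, 0, 0]]]}}

```text
clock: 13.4
eef_pos: [496.6, -240.5, 159.3]
tool_rot: [3.141, -0.0, 2.94]
force: [-2.7, 1.0, -7.3]
width: 48.4
gripper_force: 62.9
```

{"name": "send_rows", "arguments": {"rows": [[[0, 0, 0.1, 0, 0, 0], [0, 0, 0.1, 0, 0, 0]]]}}

```text
clock: 13.6
eef_pos: [496.6, -240.5, 158.4]
tool_rot: [3.141, -0.0, 2.94]
force: [-1.0, 0.0, -8.4]
width: 48.3
gripper_force: 63.1
```

{"name": "send_rows", "arguments": {"rows": [[[0, 0, 0.1, 0, 0, 0], [0, 0, 0.1, 0, 0, 0]]]}}

```text
clock: 13.8
eef_pos: [496.5, -240.5, 157.5]
tool_rot: [3.141, -0.0, 2.94]
force: [-0.9, 0.7, -9.7]
width: 48.6
gripper_force: 63.3
```

{"name": "send_rows", "arguments": {"rows": [[[0, 0, 0.1, 0, 0, 0], [0, 0, 0.1, 0, 0, 0]]]}}

```text
clock: 14.0
eef_pos: [496.6, -240.5, 156.9]
tool_rot: [3.141, 0.0, 2.94]
force: [-0.7, 1.1, -6.5]
width: 48.5
gripper_force: 63.7
```

{"name": "send_rows", "arguments": {"rows": [[[0, 0, 0.1, 0, 0, 0], [0, 0, 0.1, 0, 0, 0]]]}}

```text
clock: 14.2
eef_pos: [496.6, -240.6, 156.2]
tool_rot: [-3.142, 0.0, 2.939]
force: [-1.1, 1.5, -1.8]
width: 48.5
gripper_force: 64.1
```

{"name": "send_rows", "arguments": {"rows": [[[0, 0, 0.05, 0, 0, 0], [0, 0, 0.05, 0, 0, 0]]]}}

```text
clock: 14.4
eef_pos: [496.6, -240.7, 155.7]
tool_rot: [-3.141, 0.0, 2.939]
force: [-3.1, 0.2, -0.8]
width: 48.4
gripper_force: 64.1
```

{"name": "send_rows", "arguments": {"rows": [[[0, 0, 0.05, 0, 0, 0], [0, 0, 0.05, 0, 0, 0]]]}}

```text
clock: 14.6
eef_pos: [496.6, -240.7, 155.1]
tool_rot: [-3.141, 0.0, 2.939]
force: [-2.7, 1.0, -0.6]
width: 48.8
gripper_force: 64.4
```

{"name": "send_rows", "arguments": {"rows": [[[0, 0, 0.05, 0, 0, 0], [0, 0, 0.05, 0, 0, 0]]]}}

```text
clock: 14.8
eef_pos: [496.6, -240.7, 154.8]
tool_rot: [-3.141, 0.0, 2.939]
force: [-3.5, 1.0, 3.5]
width: 48.9
gripper_force: 64.7
```

{"name": "send_rows", "arguments": {"rows": [[[0, 0, 0.05, 0, 0, 0], [0, 0, 0.05, 0, 0, 0]]]}}

```text
clock: 15.0
eef_pos: [496.6, -240.7, 154.5]
tool_rot: [-3.141, 0.0, 2.939]
force: [-4.2, 0.7, 6.5]
width: 48.8
gripper_force: 65.0
```

{"name": "send_rows", "arguments": {"rows": [[[0, 0, -0.06, 0, 0, 0], [0, 0, -0.06, 0, 0, 0]]]}}

```text
clock: 15.2
eef_pos: [496.6, -240.7, 154.8]
tool_rot: [-3.141, 0.0, 2.939]
force: [-3.0, 0.5, 4.0]
width: 48.4
gripper_force: 64.7
```

{"name": "send_rows", "arguments": {"rows": [[[0, 0, 0, 0, 0, 0], [0, 0, 0, 0, 0, 0], [0, 0, 0, 0, 0, 0], [0, 0, 0, 0, 0, 0], [0, 0, 0, 0, 0, 0], [0, 0, 0, 0, 0, 0], [0, 0, 0, 0, 0, 0]]], "grip": 0}}

```text
clock: 15.9
eef_pos: [496.5, -240.6, 154.5]
tool_rot: [3.142, 0.0, 2.94]
force: [-0.0, -0.3, 0.0]
width: 85.6
gripper_force: 0.0
```

{"name": "send_rows", "arguments": {"rows": [[[0, 0, -1, 0, 0, 0], [0, 0, -3, 0, 0, 0], [0, 0, -5.5, 0, 0, 0], [0, 0, -8, 0, 0, 0], [0, 0, -10, 0, 0, 0], [0, 0, -11, 0, 0, 0], [0, 0, -11, 0, 0, 0], [0, 0, -11, 0, 0, 0]]]}}

```text
clock: 16.7
eef_pos: [496.1, -240.4, 264.2]
tool_rot: [3.141, -0.001, 2.939]
force: [0.2, -0.1, -0.9]
width: 85.5
gripper_force: 0.0
```

```bash
python3 - <<'E'
from h import *
snap('side','d5.png');snap('wrist','w5.png');s=ctrl.read_state();print(s['eef_pos'],s['force'])
a=cv2.imread('pics/d5.png')[230:400,230:400];b=cv2.imread('pics/w5.png')
o=np.zeros((510,790,3),np.uint8);o[:510,:510]=cv2.resize(a,(510,510),interpolation=2);o[:360,510:790]=b[120:480,180:460]
cv2.imwrite('pics/c5.png',o)
E
```

```text
{'pixels': 0, 'fx': 513.6149375535352, 'fy': 513.6149375535352, 'cx': 323.08755474614514, 'cy': 242.2709397098415, 'extrinsics': array([[ 9.86442997e-01,  1.08530443e-01, -1.23090846e-01,
         4.24350979e+02],
       [-1.63808136e-01,  6.06165712e-01, -7.78286595e-01,
        -7.89481148e+02],
       [-9.85433877e-03,  7.87898644e-01,  6.15726091e-01,
         7.11983335e+02],
       [ 0.00000000e+00,  0.00000000e+00,  0.00000000e+00,
         1.00000000e+00]])}
{'pixels': 0, 'fx': 419.13554009020874, 'fy': 419.13554009020874, 'cx': 320.519388995811, 'cy': 243.6091271190461, 'mount': array([[-1.52698418e-04,  9.58973314e-01,  2.83496314e-01,
         7.20422431e+01],
       [ 9.99999966e-01,  2.06035977e-04, -1.58325131e-04,
         3.94526949e-01],
       [-2.10240016e-04,  2.83496280e-01, -9.58973313e-01,
        -7.00324974e+01],
       [ 0.00000000e+00,  0.00000000e+00,  0.00000000e+00,
         1.00000000e+00]])}
[ 495.8984669  -240.28942688  263.45972429] [-0.56644368  0.78758372 -0.6577413 ]
```

View pics/c5.png

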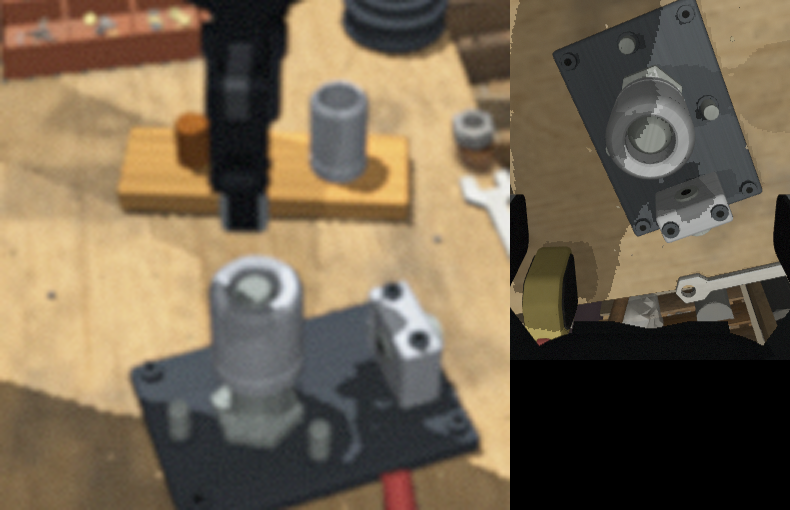

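The sleeve sits upright on the shoulder, with the post tip just below its rim (side crop ~255,285). The slim sleeve is still on its dowel and the gripper is clear.

```bash
python3 -c "
from cell import ctrl
print(ctrl.finish_job())"
```

```text
the job is handed in; nothing more can be done
None
```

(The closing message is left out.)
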